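# Shut the balance's glass roof and tare it

### The arm

A 6-joint arm with a two-finger parallel gripper is mounted at the origin on the work surface. World frame = base frame: x ahead of the robot, y to its left, z up, the work surface at z = 0. Lengths are in m, angles in rad, forces in N, time in s.
With the tool pointing down it reaches from about 0.375 to 0.9 m from the base axis. Payload 3.1 kg.
Tool frame: the origin (TCP) lies where the fingers leave the gripper's body, on its centre line; the fingertips stand 73 mm ahead of it and the grasp point (between the pads) lies 54 mm ahead of it; z points along the fingers, y is the line along which they close (so a half turn about z gives the same grasp; the last joint's range is limited). The gripper opens to 85 mm and grips with 20 to 120 N. Pads are 22 mm wide; open, the fingers measure 114 mm over their backs; the gripper's body (76 mm by 85 mm) begins 54 mm behind the grasp point. The pads swing forward as they close: fully open they stand 13 mm farther back than shut.
Start: joints at [0.973, 0.527, 1.433, -0, 1.181, -0.178], TCP at [0.255, 0.571, 0.304] pointing down, gripper open.
Joint ranges: [-3.08, 3.08], [-0.75, 2.2], [0.22, 2.44], [-1.43, 4.57], [0, 2.65], [-2.85, 2.85]. Speed limits (rad/s): [2.79, 2.79, 3.14, 3.14, 3.14, 3.14].

### API

Orientations are given as a unit quaternion [x, y, z, w].
In Python, from station import manip gives the robot as it stands.
- The arm moves only by the shell command python3 -m crank 'ROWS' [FORCE]. ROWS is JSON, a list of rows, each an object with "dp": the shift along the tool's x, y, z normalised to -1 to 1, where 1 is 50 cm, a list of three; "delta_rot": the turn, a rotation vector about the tool's x, y, z normalised to -1 to 1, where 1 is 2 pi rad, a list of three; "fingers": the opening, from -1 (shut) to 1 (fully open). A call has 1 to 12 rows; each row shifts and turns the commanded pose from where the row before left it, along the tool's axes as they then stand; what a row does not reach is not made up. A row lasts 1/12 s, in which the tool goes at most 41.7 mm and 7.16 degrees, less where a joint would pass 70% of its speed; a pose out of reach is approached as far as the arm can. A call with a number of a shift or a turn outside -1 to 1 is refused whole. A call with a gripper value outside its range is refused whole. The fingers move at their own pace and stop on an object; FORCE is the grip in N (left out, the last holds). Time passes only in rows, so rows that do not move let the fingers close. It gives the time, the measured TCP pose, the force, the opening and the grip force at its end, in the units of the state.
- manip.sense(): the state, without advancing time (a new reading comes with each control period).
- manip.snapshot(name): name is "scene" or "side" or "wrist"; returns (picture, depth): 384x512x3 uint8, red, green, blue; 384x512 float32, m along the optical axis (not along the pixel's ray), 0 where there is no reading.
- manip.camera_model(name): a dict with "fx", "fy", "cx", "cy" (pixels), "origin" and "attitude" of the camera in the world. Camera axes: x right, y up, looking along -z (the intrinsics and any distortion apply to the point x, -y, -z); pixel columns grow to the right and rows downward; lengths in m; the calibration is good to about 2 mm. A picture is of the moment at which its call begins: read the wrist's pose just before it. camera_model takes no time and is no camera call; for the wrist camera it gives the pose at the moment of the call.
- manip.sign_off(): hands the job in; it is judged then, once.
The state is a dict: "t": time; "q": joint angles; "qd": joint speeds; "tau": joint torques, N m; "tcp_pos": TCP position; "tool_rot": TCP orientation; "force": force on the tool from outside, world axes, zero at the start; "ft_torque": the same for the moment, N m; "finger_gap": opening from 0.0 (shut) to 1.0 (fully open); "gripper_force": force on a finger pad.
Only numpy, scipy, OpenCV 4.12 (cv2) and the standard library are available. Lean on these libraries where they do the work, as an engineer would, in place of code of your own. Each camera call takes 0.05 s, during which the arm holds its last target. There are 200 camera calls.

### The job

The cup on the balance is ready to be tared. With the fingertips, slide the balance's glass roof fully shut by pushing on its handle bar, then reach down into the finger well with the blue key and press that sunken tare key gently all the way in, and let it come back up. Only push and press: grip and lift nothing, press no key while the roof is open, never touch the red power key in the other well, and leave the cup on the pan and everything else on the bench where it stands.

Things in the scene. Friction and masses are not known exactly. Their poses are not given: they have to be found in the camera images.
- balance: Cream balance fixed to the bench, 290 mm deep (x -155 to +135), 200 mm wide (y -100 to +100). Origin on the bench under it; +x to its rear, +y to the left of its user, who stands at -x, z up. Its front 105 mm is a low flat console, top 58 mm above the bench: a dark display in the middle (84 mm wide, 2 mm proud), one rectangular well each side.
- pan (a point): Centre of the top of the weighing pan (90 mm steel disc, 66 mm above the bench), at x +40 mm, y 0 of the balance, inside the glass chamber behind the console. Chamber: outside x -45 to +125 mm, y -92 to +92 mm of the balance, 4 mm glass walls from 58 up to 136 mm above the bench; the roof slides on top of it.
- roof (a joint): Sliding glass roof of the chamber, 170 x 172 x 5 mm, underside 136 mm, top 141 mm above the bench. Value in m: 0 = fully shut, grows as it slides to the balance's rear (+x of the balance), at most 0.1. Starts 50 to 85 mm open. Friction about 1.5 N plus light damping; stays where it is left; hard stop at 0.
- roof_handle (a point): Top centre of the black handle bar on the roof; moves with it. The bar is 80 mm long along the balance's y, 12 mm thick along its x and stands 22 mm above the roof's glass (bar top 163 mm above the bench). Roof shut: it lies at x -20 mm, y 0 of the balance. The roof's glass runs on 139 mm behind the bar, whose rear face is free to be pushed to the front.
- tare_key (a joint): Blue tare key at the bottom of the well on the balance's right (-y). Value in m: 0 = up, 0.006 = fully in (downwards). Sprung: moves from about 1.5 N, fully in at about 6 N on a hard stop, springs back when released.
- tare_key_top (a point): Centre of the top face of the blue tare key, 26 mm (balance x) by 32 mm (balance y), 12 mm below the well's rim when up (46 mm above the bench); moves with the key.
- tare_well (a point): Centre of the mouth of the tare well, level with the console's top (58 mm above the bench), at x -115 mm, y -70 mm of the balance. The well is 34 mm (balance x) by 40 mm (balance y) with upright walls and a thin blue frame round its mouth. The chamber's front glass stands 70 mm behind its centre.
- power_key (a joint): Red power key in a like well on the balance's left (y +70 mm), 0 = up, 0.006 = fully in. Not to be touched.
- beaker: White plastic cup on the balance's pan inside the glass chamber, 40 mm across the rim, 48 mm high, origin at the centre of its underside. To stay as it stands.
- weight: Brass knobbed weight, 30 mm across, 54 mm high, standing on the bench left of the balance; origin under its centre. Bystander.
- spatula: Steel spatula lying on the bench left of the balance, 150 mm long along its x, 6 mm thick; origin at its middle on the bench. Bystander.
- green_flask: Stoppered bulb flask with green contents, 64 mm across, 93 mm high, standing on the bench left of the balance; origin under its centre. Bystander.
- red_flask: Like the green flask, red.
- tube_rack: White rack 75 x 55 mm with six blue-capped tubes, 57 mm high, on the bench right of the balance; origin under its centre. Bystander.
- pen: Blue pen, 134 mm long along its x, 10 mm thick, lying on the open notebook (12 mm high, fixed) right of the balance; origin at its underside. Bystander.

How it is judged:
On the way, in this order (a step that is already met when the one before it is completed fails the run):
1. the glass roof has been pushed fully shut (value of joint roof below 0.005 m and value of joint tare_key below 0.001 m), for 0.2 s.
2. the blue tare key has been pressed all the way in, with the roof shut (value of joint tare_key above 0.0045 m and value of joint roof below 0.005 m), for 0.1 s.
At the end, for the whole second after the job is handed in: The roof is shut (within 5 mm), the tare key was pressed in (4.5 mm or more of its 6 mm) with the roof shut and is up again, the power key is up, the cup stands on the pan within 4 mm of where it was, all bystanders within 15 mm (all of step 1 and value of joint power_key below 0.001 m and distance of beaker from where it was at the start of the episode below 0.004 m and linear speed of beaker below 0.01 m/s and distance of each of weight, spatula, green_flask, red_flask, tube_rack, pen from where it was at the start of the episode below 0.015 m); the robot touches nothing.
It fails at once if a key pressed while the roof is open, or the red power key touched ((value of joint tare_key above 0.0025 m and value of joint roof above 0.008 m) or value of joint power_key above 0.0015 m or contact force between anything else and power_key above 0.5 N).
It fails at once if the tare key pressed roughly (over 30 N) (contact force between anything else and tare_key above 30 N).
It fails at once if the roof gripped or rammed (over 25 N) (contact force between any of the fingers, the arm and roof above 25 N).
It fails at once if the cup on the pan disturbed or lifted (distance of beaker from where it was at the start of the episode above 0.006 m or angle between beaker's own z axis and vertical above 0.2 rad).
It fails at once if a bystander moved or lifted (over 20 mm) (distance of any of weight, spatula, green_flask, red_flask, tube_rack, pen from where it was at the start of the episode above 0.02 m).
It also fails if it takes over 51 s, if anything falls off the work surface, if the arm or the gripper's body presses on something with over 40 N, if the wrist force passes 120 N, or if a joint passes its speed limit or range.

## Working session

There is one attempt and no reset: what is moved stays moved. The work goes in short steps, Python scripts to look and compute and a shell command to move; the robot and the scene stay as the last step left them, time stands still between calls to the robot, and variables do not carry over. Pictures are saved under pics/ and viewed, at most 10 in all, crops included, and the job is handed in when it is done.

```bash
mkdir -p pics; ls; python3 - <<'E'
from station import manip
import cv2,numpy as np
s=manip.sense();print(s['t'],s['tcp_pos'],s['tool_rot'],s['finger_gap'])
for n in("scene","side"):
    m=manip.camera_model(n);print(n,m)
    p,d=manip.snapshot(n);np.savez(f'pics/{n}0.npz',p=p,d=d)
    cv2.imwrite(f'pics/{n}0.png',p[...,::-1])
a=[cv2.imread(f'pics/{n}0.png') for n in("scene","side")]
E
```

```text
pics
0.0 [0.25437238 0.57025731 0.30287912] [ 2.08376540e-01  9.78048002e-01 -1.06094843e-03 -4.45321360e-04] 0.9996613522723478
scene {'fx': 494.07409500024, 'fy': 494.07409500024, 'cx': 249.91627910884338, 'cy': 190.49729808659168, 'origin': array([1.40615415, 0.11297311, 1.42564476]), 'attitude': array([0.17973675, 0.21287959, 0.73253037, 0.62110888])}
side {'fx': 377.5057424329049, 'fy': 377.5057424329049, 'cx': 249.49714210935798, 'cy': 192.812151534697, 'origin': array([-0.15682121, -0.83087996,  0.84963002]), 'attitude': array([ 0.44202029, -0.1800285 , -0.31360917,  0.82088799])}
```

View pics/scene0.png

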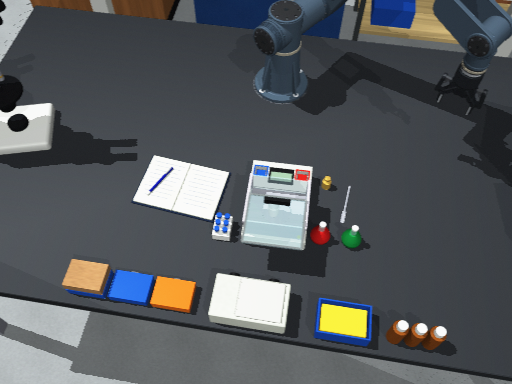

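View pics/side0.png

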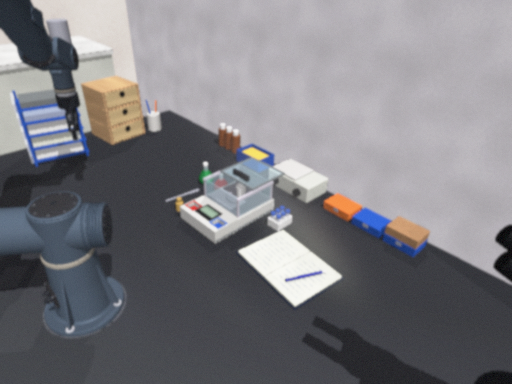

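The scene view shows the balance front facing the robot: blue well near (261,171), red well (303,175) and handle bar near (277,201). In the side view the handle is near (241,174) and the blue well near (220,224). Next I'll measure by rays.

```bash
cat > h.py <<'E'
import numpy as np,cv2
from scipy.spatial.transform import Rotation as R
def ray(m,u,v):
    d=np.array([(u-m['cx'])/m['fx'],-(v-m['cy'])/m['fy'],-1.0])
    return np.array(m['origin']),R.from_quat(m['attitude']).apply(d)
def onz(m,u,v,z):
    o,d=ray(m,u,v);return o+d*(z-o[2])/d[2]
def proj(m,P):
    c=R.from_quat(m['attitude']).inv().apply(np.array(P)-m['origin'])
    return m['cx']+m['fx']*c[0]/-c[2], m['cy']-m['fy']*c[1]/-c[2]
def blob(mask):
    n,l,st,c=cv2.connectedComponentsWithStats(mask.astype(np.uint8))
    return [(tuple(np.round(c[i],2)),int(st[i,4]),l==i) for i in range(1,n) if st[i,4]>8]
def masks(p):
    p=p.astype(int);r,g,b=p[...,0],p[...,1],p[...,2]
    return dict(blue=(b>r+50)&(b>g+25),red=(r>g+70)&(r>b+70),dark=(p.max(2)<60))
E
python3 - <<'E'
from h import *
from station import manip
roi={'scene':(235,150,325,255),'side':(170,150,285,245)}
for n in roi:
    m=manip.camera_model(n);p=np.load(f'pics/{n}0.npz')['p'];x0,y0,x1,y1=roi[n]
    for k,M in masks(p).items():
        q=np.zeros_like(M);q[y0:y1,x0:x1]=M[y0:y1,x0:x1]
        for c,a,l in blob(q):
            if a<600:
                rect=cv2.minAreaRect(np.argwhere(l)[:,::-1].astype(np.float32))
                print(n,k,c,a,[np.round(x,1) for x in rect],onz(m,*c,.058).round(4),onz(m,*c,.163).round(4))
    cv2.imwrite(f'pics/{n}crop.png',cv2.resize(p[y0:y1,x0:x1,::-1],None,fx=5,fy=5,interpolation=cv2.INTER_NEAREST))
E
```

```text
scene blue (np.float64(260.9), np.float64(170.77)) 125 [array([260.9, 170.1]), array([15.5, 10.6]), np.float64(5.7)] [ 0.4682 -0.0069  0.058 ] [0.5402 0.0023 0.163 ]
scene red (np.float64(301.54), np.float64(175.23)) 114 [array([301.6, 174.7]), array([15.1, 10.5]), np.float64(6.3)] [0.464  0.1298 0.058 ] [0.5363 0.1285 0.163 ]
scene red (np.float64(317.83), np.float64(235.66)) 195 [array([317.5, 235. ]), array([18., 13.]), np.float64(90.0)] [0.6807 0.2041 0.058 ] [0.7364 0.1971 0.163 ]
scene dark (np.float64(281.95), np.float64(170.34)) 86 [array([281.5, 171.7]), array([23.8,  7.1]), np.float64(9.5)] [0.455  0.0627 0.058 ] [0.528  0.0665 0.163 ]
scene dark (np.float64(277.11), np.float64(200.76)) 160 [array([277. , 200.8]), array([24.7,  6.5]), np.float64(6.0)] [0.5761 0.0627 0.058 ] [0.6398 0.0666 0.163 ]
scene dark (np.float64(236.41), np.float64(228.55)) 51 [array([237. , 228.5]), array([13.,  4.]), np.float64(90.0)] [ 0.6974 -0.0491  0.058 ] [ 0.7518 -0.0366  0.163 ]
scene dark (np.float64(235.83), np.float64(239.17)) 12 [array([236., 239.]), array([4., 2.]), np.float64(90.0)] [ 
[... 1799 characters left out ...]
0587 0.058 ] [ 0.3045 -0.0593  0.163 ]
side dark (np.float64(188.17), np.float64(229.0)) 12 [array([188., 229.]), array([4.5, 4.5]), np.float64(63.4)] [0.3712 0.03   0.058 ] [ 0.3012 -0.0841  0.163 ]
side dark (np.float64(198.24), np.float64(235.48)) 25 [array([197.2, 235.8]), array([12.7,  4.9]), np.float64(45.0)] [ 0.3765 -0.0195  0.058 ] [ 0.3058 -0.1271  0.163 ]
side dark (np.float64(238.73), np.float64(235.18)) 11 [array([239., 235.]), array([5.7, 2.8]), np.float64(45.0)] [ 0.4772 -0.1053  0.058 ] [ 0.3931 -0.2016  0.163 ]
side dark (np.float64(232.79), np.float64(239.57)) 14 [array([232.6, 238.9]), array([5.3, 6.1]), np.float64(80.5)] [ 0.4482 -0.1095  0.058 ] [ 0.3679 -0.2052  0.163 ]
```

View pics/scenecrop.png

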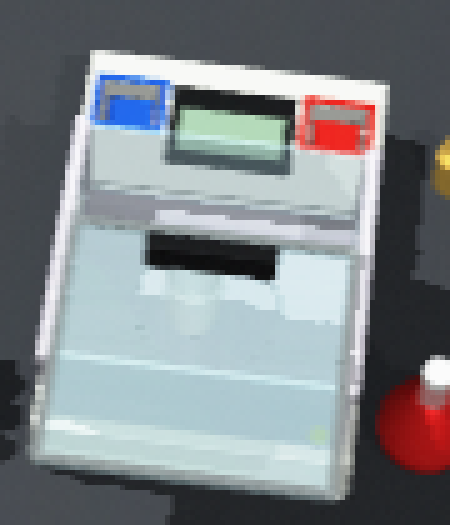

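The crop shows the blue frame centred at about (261,170.4) px, the red frame at (302.6,175) and the bar at (277,201). That gives a balance yaw of about +1.8° and an origin near (0.581, 0.066). The roof is about 70 mm open. First I'll align the tool, shut the fingers and rise.

```bash
python3 -m crank '[{"dp":[0,0,-0.05],"delta_rot":[0,0,-0.018],"fingers":-1},{"dp":[0,0,-0.05],"delta_rot":[0,0,-0.018],"fingers":-1},{"dp":[0,0,-0.05],"delta_rot":[0,0,-0.018],"fingers":-1},{"dp":[0,0,-0.05],"delta_rot":[0,0,-0.017],"fingers":-1},{"dp":[0,0,0],"delta_rot":[0,0,0],"fingers":-1},{"dp":[0,0,0],"delta_rot":[0,0,0],"fingers":-1}]' 20
cat > go.py <<'E'
import sys
from h import *
from station import manip
t=np.array([float(a) for a in sys.argv[1:4]]);yaw=float(sys.argv[4])
s=manip.sense();r=R.from_quat(s['tool_rot']);M=r.as_matrix()
# desired: x axis at 180deg+yaw, z down
a=np.pi+np.radians(yaw);X=np.array([np.cos(a),np.sin(a),0]);Z=np.array([0,0,-1.]);D=R.from_matrix(np.c_[X,np.cross(Z,X),Z])
print('pos',s['tcp_pos'].round(4),'dp total',(r.inv().apply(t-s['tcp_pos'])/.5).round(4),'rot total',((r.inv()*D).as_rotvec()/2/np.pi).round(4),'F',np.round(s['force'],2),'t',s['t'])
E
python3 go.py 0.58 0.066 0.4 1.8; python3 -c "
from h import *
from station import manip
s=manip.sense();m=manip.camera_model('wrist');print(R.from_quat(s['tool_rot']).inv().apply(m['origin']-s['tcp_pos']),s['finger_gap'])"
```

```text
t: 0.6
tcp_pos: [0.2549, 0.571, 0.4052]
tool_rot: [-0.013, 1.0, 0.001, 0.001]
force: [-0.2, -0.5, -0.4]
finger_gap: 0.143
gripper_force: 0.0
pos [0.2549 0.571  0.4052] dp total [-0.6247 -1.0261  0.0089] rot total [ 0.0004  0.0003 -0.001 ] F [-0.19 -0.53 -0.37] t 0.6
[ 0.07247849 -0.0009429  -0.07036515] 0.1428974372823251
```

```bash
python3 -m crank '[{"dp":[-0.031,-0.051,0],"delta_rot":[0,0,0],"fingers":-1},{"dp":[-0.031,-0.051,0],"delta_rot":[0,0,0],"fingers":-1},{"dp":[-0.031,-0.051,0],"delta_rot":[0,0,0],"fingers":-1},{"dp":[-0.031,-0.051,0],"delta_rot":[0,0,0],"fingers":-1},{"dp":[-0.031,-0.051,0],"delta_rot":[0,0,0],"fingers":-1},{"dp":[-0.031,-0.051,0],"delta_rot":[0,0,0],"fingers":-1},{"dp":[-0.031,-0.051,0],"delta_rot":[0,0,0],"fingers":-1},{"dp":[-0.031,-0.051,0],"delta_rot":[0,0,0],"fingers":-1},{"dp":[-0.031,-0.051,0],"delta_rot":[0,0,0],"fingers":-1},{"dp":[-0.031,-0.051,0],"delta_rot":[0,0,0],"fingers":-1}]'
python3 -m crank '[{"dp":[-0.031,-0.051,0],"delta_rot":[0,0,0],"fingers":-1},{"dp":[-0.031,-0.051,0],"delta_rot":[0,0,0],"fingers":-1},{"dp":[-0.031,-0.051,0],"delta_rot":[0,0,0],"fingers":-1},{"dp":[-0.031,-0.051,0],"delta_rot":[0,0,0],"fingers":-1},{"dp":[-0.031,-0.051,0],"delta_rot":[0,0,0],"fingers":-1},{"dp":[-0.031,-0.051,0],"delta_rot":[0,0,0],"fingers":-1},{"dp":[-0.031,-0.051,0],"delta_rot":[0,0,0],"fingers":-1},{"dp":[-0.031,-0.051,0],"delta_rot":[0,0,0],"fingers":-1},{"dp":[-0.031,-0.051,0],"delta_rot":[0,0,0],"fingers":-1},{"dp":[-0.031,-0.051,0],"delta_rot":[0,0,0],"fingers":-1},{"dp":[0,0,0],"delta_rot":[0,0,0],"fingers":-1},{"dp":[0,0,0],"delta_rot":[0,0,0],"fingers":-1}]'
python3 - <<'E'
from h import *
from station import manip
m=manip.camera_model('wrist');p,d=manip.snapshot('wrist')
np.savez('pics/wrist1.npz',p=p,d=d,**{k:np.array(v) for k,v in m.items()})
cv2.imwrite('pics/wrist1.png',p[...,::-1])
for n,z in(('blue',.058),('red',.058),('dark',.163)):
    for c,a,l in blob(masks(p)[n]):
        if a>200:
            q=cv2.boxPoints(cv2.minAreaRect(np.argwhere(l)[:,::-1].astype(np.float32)))
            print(n,c,a,onz(m,*q.mean(0),z).round(4),[onz(m,*k,z)[:2].round(4).tolist() for k in q])
E
```

```text
t: 1.43
tcp_pos: [0.4161, 0.3182, 0.4019]
tool_rot: [-0.012, 1.0, -0.001, -0.002]
force: [0.2, 0.4, -0.0]
finger_gap: 0.003
gripper_force: 0.0
t: 2.43
tcp_pos: [0.5779, 0.0677, 0.4015]
tool_rot: [-0.011, 1.0, 0.0, -0.002]
force: [0.6, 0.8, -0.6]
finger_gap: -0.003
gripper_force: 0.0
blue (np.float64(203.56), np.float64(73.21)) 1069 [ 0.4667 -0.0099  0.058 ] [[0.446, -0.0339], [0.445, 0.0154], [0.488, 0.0148], [0.489, -0.0361]]
blue (np.float64(32.87), np.float64(320.79)) 2627 [ 0.8868 -0.3094  0.058 ] [[0.9421, -0.391], [0.8373, -0.3671], [0.8346, -0.2324], [0.9392, -0.2483]]
blue (np.float64(351.56), np.float64(315.94)) 209 [0.8565 0.2381 0.058 ] [[0.8475, 0.212], [0.8332, 0.2185], [0.8657, 0.2644], [0.8805, 0.2581]]
red (np.float64(306.15), np.float64(71.89)) 496 [0.4631 0.1308 0.058 ] [[0.4431, 0.1047], [0.442, 0.1541], [0.4837, 0.1577], [0.4847, 0.1069]]
red (np.float64(304.78), np.float64(73.44)) 449 [0.4644 0.1289 0.058 ] [[0.4528, 0.1133], [0.4522, 0.1429], [0.4762, 0.1447], [0.4768, 0.1147]]
red (np.float64(345.74), np.float64(199.04)) 760 [0.6445 0.2062 0.058 ] [[0.6172, 0.1813], [0.6163, 0.225], [0.6728, 0.2319], [0.6737, 0.1867]]
dark (np.float64(283.95), np.float64(209.54)) 129412 [0.6007 0.065  0.163 ] [[0.416, -0.1806], [0.4057, 0.3038], [0.8752, 0.43], [0.8896, -0.2886]]
dark (np.float64(254.86), np.float64(78.27)) 1098 [0.4845 0.0618 0.163 ] [[0.464, 0.0319], [0.4627, 0.0909], [0.5059, 0.0929], [0.5072, 0.0315]]
```

View pics/wrist1.png

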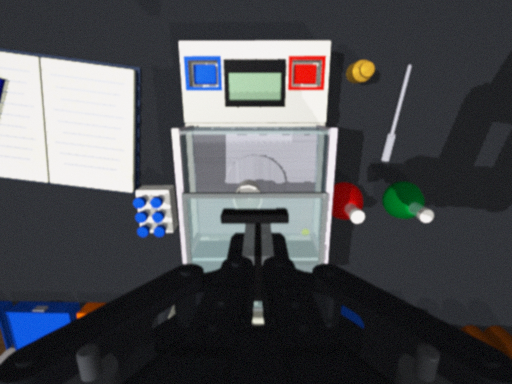

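The wrist view shows the blue well at (204,73), the red well at (307,73), and the bar across columns 221-288, rows 209-222. I'll compute its rear edge.

```bash
python3 - <<'E'
from h import *
f=np.load('pics/wrist1.npz');p=f['p'];m={k:f[k] for k in('fx','fy','cx','cy','origin','attitude')}
g=p.max(2)
for c in(226,232,280,285): print(c,g[204:228,c].tolist())
for u,v in((226,222.5),(285,222.5)): print(onz(m,u,v,.163).round(4),onz(m,u,208.5,.163).round(4),onz(m,u,208.5,.141).round(4))
print([onz(m,u,215,.163).round(4) for u in(221,288.5)])
E
python3 go.py 0.672 0.067 0.29 1.5
```

```text
226 [193, 191, 188, 168, 110, 49, 17, 12, 11, 7, 19, 23, 31, 32, 33, 34, 28, 31, 52, 109, 163, 187, 189, 191]
232 [194, 192, 190, 171, 112, 54, 14, 15, 22, 15, 22, 27, 29, 33, 33, 35, 26, 33, 56, 110, 164, 182, 193, 194]
280 [193, 194, 186, 149, 93, 40, 11, 14, 15, 16, 19, 32, 28, 28, 31, 34, 33, 29, 67, 129, 168, 192, 190, 191]
285 [192, 197, 184, 167, 116, 59, 28, 11, 10, 8, 14, 18, 30, 33, 32, 31, 34, 35, 71, 128, 170, 190, 191, 191]
[0.6394 0.0312 0.163 ] [0.6219 0.0314 0.163 ] [0.6302 0.029  0.141 ]
[0.6379 0.1002 0.163 ] [0.6205 0.0994 0.163 ] [0.6287 0.1019 0.141 ]
[array([0.6301, 0.0255, 0.163 ]), array([0.6285, 0.1039, 0.163 ])]
pos [0.5773 0.0688 0.4019] dp total [-0.1903 -0.0083  0.223 ] rot total [ 0.0002 -0.0007 -0.0003] F [ 0.43 -0.44 -1.04] t 2.4833
```

```bash
python3 -m crank '[{"dp":[-0.038,-0.002,0],"delta_rot":[0,0,0],"fingers":-1},{"dp":[-0.038,-0.002,0],"delta_rot":[0,0,0],"fingers":-1},{"dp":[-0.038,-0.002,0],"delta_rot":[0,0,0],"fingers":-1},{"dp":[-0.038,-0.002,0],"delta_rot":[0,0,0],"fingers":-1},{"dp":[-0.038,-0.002,0],"delta_rot":[0,0,0],"fingers":-1},{"dp":[0,0,0.05],"delta_rot":[0,0,0],"fingers":-1},{"dp":[0,0,0.05],"delta_rot":[0,0,0],"fingers":-1},{"dp":[0,0,0.05],"delta_rot":[0,0,0],"fingers":-1},{"dp":[0,0,0.05],"delta_rot":[0,0,0],"fingers":-1},{"dp":[0,0,0],"delta_rot":[0,0,0],"fingers":-1},{"dp":[0,0,0],"delta_rot":[0,0,0],"fingers":-1}]'
python3 go.py 0.672 0.066 0.226 1.5
```

```text
t: 3.4
tcp_pos: [0.6715, 0.068, 0.302]
tool_rot: [-0.014, 1.0, 0.0, -0.003]
force: [0.1, -0.4, 1.0]
finger_gap: 0.002
gripper_force: 0.0
pos [0.6715 0.068  0.302 ] dp total [-0.0017 -0.0042  0.1521] rot total [ 0.0001 -0.0009  0.0002] F [ 0.09 -0.43  0.96] t 3.4
```

```bash
python3 -m crank '[{"dp":[0,-0.004,0.05],"delta_rot":[0,0,0],"fingers":-1},{"dp":[0,0,0.05],"delta_rot":[0,0,0],"fingers":-1},{"dp":[0,0,0.03],"delta_rot":[0,0,0],"fingers":-1},{"dp":[0,0,0.02],"delta_rot":[0,0,0],"fingers":-1},{"dp":[0,0,0],"delta_rot":[0,0,0],"fingers":-1},{"dp":[0,0,0],"delta_rot":[0,0,0],"fingers":-1}]'
python3 go.py 0.578 0.064 0.226 1.5
python3 - <<'E'
from h import *
from station import manip
p,d=manip.snapshot('side');cv2.imwrite('pics/side2.png',cv2.resize(p[120:260,160:310,::-1],None,fx=4,fy=4,interpolation=cv2.INTER_CUBIC))
E
```

```text
t: 3.9
tcp_pos: [0.6738, 0.0649, 0.2302]
tool_rot: [-0.013, 1.0, -0.0, 0.001]
force: [-0.6, -0.6, 0.1]
finger_gap: -0.002
gripper_force: 0.0
pos [0.6738 0.0649 0.2302] dp total [0.1916 0.0033 0.0081] rot total [-0.      0.0003  0.0001] F [-0.6  -0.65  0.14] t 3.9
```

View pics/side2.png

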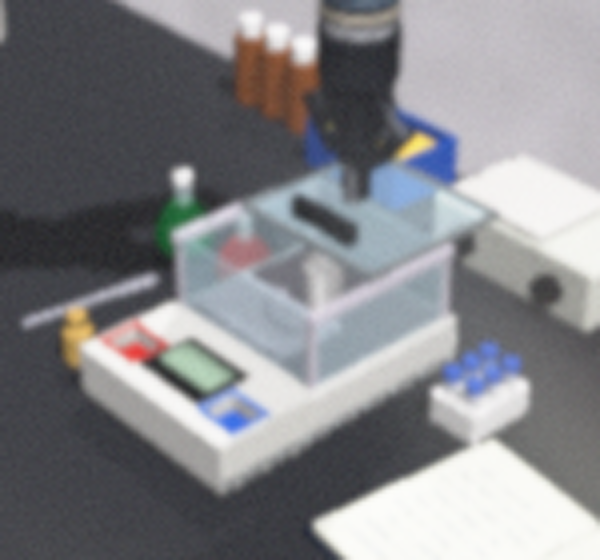

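The side view shows the fingertips behind the bar at about (355,190), just above the glass and clear of it. Now I'll lower 4 mm and push to the front.

```bash
python3 -m crank '[{"dp":[0,0,0.008],"delta_rot":[0,0,0],"fingers":-1},{"dp":[0.02,0,0],"delta_rot":[0,0,0],"fingers":-1},{"dp":[0.015,0,0],"delta_rot":[0,0,0],"fingers":-1},{"dp":[0.01,0,0],"delta_rot":[0,0,0],"fingers":-1},{"dp":[0.01,0,0],"delta_rot":[0,0,0],"fingers":-1},{"dp":[0.012,0,0],"delta_rot":[0,0,0],"fingers":-1},{"dp":[0.014,0,0],"delta_rot":[0,0,0],"fingers":-1},{"dp":[0.014,0,0],"delta_rot":[0,0,0],"fingers":-1},{"dp":[0.014,0,0],"delta_rot":[0,0,0],"fingers":-1},{"dp":[0.014,0,0],"delta_rot":[0,0,0],"fingers":-1},{"dp":[0.014,0,0],"delta_rot":[0,0,0],"fingers":-1},{"dp":[0.014,0,0],"delta_rot":[0,0,0],"fingers":-1}]'
python3 go.py 0.578 0.064 0.226 1.5
```

```text
t: 4.95
tcp_pos: [0.597, 0.0625, 0.225]
tool_rot: [-0.013, 1.0, -0.0, 0.0]
force: [2.5, 0.2, 2.5]
finger_gap: 0.0
gripper_force: 1.0
pos [0.597  0.0625 0.225 ] dp total [ 0.038   0.004  -0.0019] rot total [-0.      0.0001  0.    ] F [2.45 0.2  2.47] t 4.95
```

```bash
python3 -m crank '[{"dp":[0.01,0,0],"delta_rot":[0,0,0],"fingers":-1},{"dp":[0.008,0,0],"delta_rot":[0,0,0],"fingers":-1},{"dp":[0.006,0,0],"delta_rot":[0,0,0],"fingers":-1},{"dp":[0.004,0,0],"delta_rot":[0,0,0],"fingers":-1},{"dp":[0.002,0,0],"delta_rot":[0,0,0],"fingers":-1},{"dp":[0,0,0],"delta_rot":[0,0,0],"fingers":-1}]'
python3 -m crank '[{"dp":[0.002,0,0],"delta_rot":[0,0,0],"fingers":-1},{"dp":[0.002,0,0],"delta_rot":[0,0,0],"fingers":-1},{"dp":[0,0,0],"delta_rot":[0,0,0],"fingers":-1}]'
python3 -m crank '[{"dp":[0.002,0,0],"delta_rot":[0,0,0],"fingers":-1},{"dp":[0,0,0],"delta_rot":[0,0,0],"fingers":-1}]'
```

```text
t: 5.45
tcp_pos: [0.5823, 0.0622, 0.2247]
tool_rot: [-0.013, 1.0, 0.0, -0.0]
force: [-0.0, 0.2, 0.8]
finger_gap: -0.0
gripper_force: 0.4
t: 5.7
tcp_pos: [0.5805, 0.0621, 0.2247]
tool_rot: [-0.013, 1.0, -0.0, -0.0]
force: [1.1, 0.6, -0.5]
finger_gap: 0.003
gripper_force: 0.6
t: 5.87
tcp_pos: [0.5795, 0.0621, 0.2248]
tool_rot: [-0.013, 1.0, -0.0, -0.0]
force: [1.6, 0.5, -1.2]
finger_gap: 0.001
gripper_force: 0.6
```

```bash
python3 -m crank '[{"dp":[0.002,0,0],"delta_rot":[0,0,0],"fingers":-1},{"dp":[0,0,0],"delta_rot":[0,0,0],"fingers":-1}]'
python3 -m crank '[{"dp":[0.002,0,0],"delta_rot":[0,0,0],"fingers":-1},{"dp":[0,0,0],"delta_rot":[0,0,0],"fingers":-1}]'
```

```text
t: 6.03
tcp_pos: [0.5784, 0.0621, 0.2248]
tool_rot: [-0.013, 1.0, -0.0, -0.0]
force: [0.9, -0.3, 0.1]
finger_gap: -0.001
gripper_force: 0.6
t: 6.2
tcp_pos: [0.578, 0.062, 0.2249]
tool_rot: [-0.013, 1.0, -0.0, 0.001]
force: [3.3, 0.1, -1.5]
finger_gap: 0.002
gripper_force: 1.3
```

```bash
python3 -m crank '[{"dp":[0.002,0,0],"delta_rot":[0,0,0],"fingers":-1},{"dp":[0,0,0],"delta_rot":[0,0,0],"fingers":-1}]'
```

```text
t: 6.37
tcp_pos: [0.5778, 0.062, 0.225]
tool_rot: [-0.013, 1.0, 0.0, 0.002]
force: [4.5, 0.6, -2.2]
finger_gap: -0.001
gripper_force: 2.5
```

The TCP stopped at x≈0.578, as predicted, with the force rising, so the roof is at its hard stop. I'll give one more small push, then retreat and look.

```bash
python3 -m crank '[{"dp":[0.002,0,0],"delta_rot":[0,0,0],"fingers":-1},{"dp":[0,0,0],"delta_rot":[0,0,0],"fingers":-1},{"dp":[0,0,0],"delta_rot":[0,0,0],"fingers":-1},{"dp":[-0.02,0,0],"delta_rot":[0,0,0],"fingers":-1},{"dp":[-0.01,0,0],"delta_rot":[0,0,0],"fingers":-1},{"dp":[0,0,-0.05],"delta_rot":[0,0,0],"fingers":-1},{"dp":[0,0,-0.05],"delta_rot":[0,0,0],"fingers":-1},{"dp":[0,0,-0.05],"delta_rot":[0,0,0],"fingers":-1},{"dp":[0,0,-0.05],"delta_rot":[0,0,0],"fingers":-1},{"dp":[0,0,0],"delta_rot":[0,0,0],"fingers":-1},{"dp":[0,0,0],"delta_rot":[0,0,0],"fingers":-1}]'
python3 - <<'E'
from h import *
from station import manip
m=manip.camera_model('wrist');p,d=manip.snapshot('wrist')
np.savez('pics/wrist3.npz',p=p,d=d,**{k:np.array(v) for k,v in m.items()})
cv2.imwrite('pics/wrist3.png',p[...,::-1])
for n,z in(('blue',.058),('red',.058)):
    for c,a,l in blob(masks(p)[n]):
        if a>300:
            q=cv2.boxPoints(cv2.minAreaRect(np.argwhere(l)[:,::-1].astype(np.float32)))
            print(n,c,a,onz(m,*q.mean(0),z).round(4),[onz(m,*k,z)[:2].round(4).tolist() for k in q])
E
python3 go.py 0.467 -0.0085 0.26 1.5
```

```text
t: 7.28
tcp_pos: [0.5905, 0.0624, 0.3264]
tool_rot: [-0.013, 1.0, -0.0, 0.001]
force: [-1.1, -0.4, -1.3]
finger_gap: -0.0
gripper_force: 0.0
blue (np.float64(196.07), np.float64(51.82)) 1627 [ 0.4662 -0.0102  0.058 ] [[0.4454, -0.0344], [0.4442, 0.0156], [0.4879, 0.015], [0.4892, -0.037]]
blue (np.float64(21.13), np.float64(336.6)) 1138 [ 0.8668 -0.272   0.058 ] [[0.9076, -0.3209], [0.83, -0.3032], [0.828, -0.2255], [0.9055, -0.2391]]
red (np.float64(324.17), np.float64(50.65)) 836 [0.4632 0.1308 0.058 ] [[0.4429, 0.1039], [0.4417, 0.1538], [0.4843, 0.1587], [0.4856, 0.1068]]
red (np.float64(321.75), np.float64(53.46)) 723 [0.4652 0.1282 0.058 ] [[0.4533, 0.1121], [0.4526, 0.1422], [0.4774, 0.1447], [0.4782, 0.114]]
red (np.float64(370.77), np.float64(207.57)) 841 [0.6447 0.2094 0.058 ] [[0.6725, 0.1923], [0.6152, 0.1904], [0.618, 0.2258], [0.6756, 0.2292]]
pos [0.5898 0.0624 0.3248] dp total [ 0.249  -0.1354  0.13  ] rot total [ 0.     -0.0003  0.    ] F [-1.41 -0.18 -0.14] t 7.3333
```

View pics/wrist3.png

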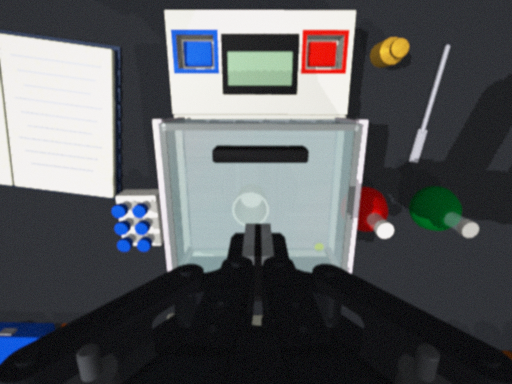

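The view shows the roof front edge flush with the chamber (row 120), the bar near the front at rows 146-162, and the cup still standing. The blue well is at (196,52). I'll move above it and look again from close up.

```bash
python3 -m crank '[{"dp":[0.036,-0.019,0],"delta_rot":[0,0,0],"fingers":-1},{"dp":[0.036,-0.019,0],"delta_rot":[0,0,0],"fingers":-1},{"dp":[0.036,-0.019,0],"delta_rot":[0,0,0],"fingers":-1},{"dp":[0.036,-0.019,0],"delta_rot":[0,0,0],"fingers":-1},{"dp":[0.036,-0.019,0],"delta_rot":[0,0,0],"fingers":-1},{"dp":[0.036,-0.02,0],"delta_rot":[0,0,0],"fingers":-1},{"dp":[0.033,-0.02,0],"delta_rot":[0,0,0],"fingers":-1},{"dp":[0,0,0.045],"delta_rot":[0,0,0],"fingers":-1},{"dp":[0,0,0.045],"delta_rot":[0,0,0],"fingers":-1},{"dp":[0,0,0.04],"delta_rot":[0,0,0],"fingers":-1},{"dp":[0,0,0],"delta_rot":[0,0,0],"fingers":-1},{"dp":[0,0,0],"delta_rot":[0,0,0],"fingers":-1}]'
python3 - <<'E'
from h import *
from station import manip
m=manip.camera_model('wrist');p,d=manip.snapshot('wrist');s=manip.sense()
np.savez('pics/wrist4.npz',p=p,d=d,**{k:np.array(v) for k,v in m.items()})
cv2.imwrite('pics/wrist4.png',p[...,::-1])
for c,a,l in blob(masks(p)['blue']):
    if a>300:
        q=cv2.boxPoints(cv2.minAreaRect(np.argwhere(l)[:,::-1].astype(np.float32)))
        print(c,a,onz(m,*q.mean(0),.058).round(4),[onz(m,*k,.058)[:2].round(4).tolist() for k in q])
tip=s['tcp_pos']+R.from_quat(s['tool_rot']).apply([0,0,.073]);print('tip px',proj(m,tip))
E
python3 go.py 0.467 -0.009 0.14 1.5
```

```text
t: 8.33
tcp_pos: [0.4665, -0.008, 0.2582]
tool_rot: [-0.013, 1.0, 0.001, -0.003]
force: [0.2, 0.1, -0.0]
finger_gap: -0.001
gripper_force: 0.0
(np.float64(256.56), np.float64(179.48)) 1740 [ 0.4669 -0.0097  0.058 ] [[0.4461, -0.0347], [0.4449, 0.0143], [0.4886, 0.0164], [0.4898, -0.0348]]
tip px (np.float64(258.87744841312815), np.float64(242.4117862027116))
pos [ 0.4675 -0.0082  0.2593] dp total [ 0.0003 -0.0017  0.2386] rot total [ 0.0001 -0.0004  0.    ] F [0.01 0.08 0.67] t 8.3833
```

View pics/wrist4.png

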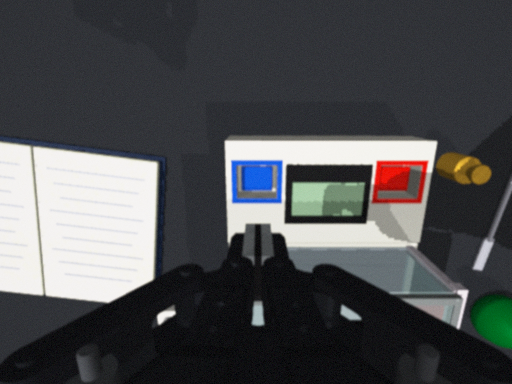

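The close view shows the blue well frame at columns 232-282, rows 160-203, with the fingertips at (258,226-245) and their columns centred on it. Offsets are about 1 mm. I'll descend to just above the mouth and check again.

```bash
python3 -m crank '[{"dp":[0,-0.002,0.05],"delta_rot":[0,0,0],"fingers":-1},{"dp":[0,0,0.05],"delta_rot":[0,0,0],"fingers":-1},{"dp":[0,0,0.05],"delta_rot":[0,0,0],"fingers":-1},{"dp":[0,0,0.05],"delta_rot":[0,0,0],"fingers":-1},{"dp":[0,0,0.026],"delta_rot":[0,0,0],"fingers":-1},{"dp":[0,0,0],"delta_rot":[0,0,0],"fingers":-1},{"dp":[0,0,0],"delta_rot":[0,0,0],"fingers":-1}]'
python3 - <<'E'
from h import *
from station import manip
for n,(x0,y0,x1,y1) in {'wrist':(150,130,390,330),'side':(180,180,260,247)}.items():
    p,d=manip.snapshot(n);f=400/(x1-x0)
    cv2.imwrite(f'pics/{n}5.png',cv2.resize(p[y0:y1,x0:x1,::-1],(400,334),interpolation=cv2.INTER_CUBIC))
cv2.imwrite('pics/both5.png',np.hstack([cv2.imread('pics/wrist5.png'),cv2.imread('pics/side5.png')]))
E
python3 go.py 0.467 -0.009 0.113 1.5
```

```text
t: 8.97
tcp_pos: [0.4685, -0.0094, 0.1472]
tool_rot: [-0.013, 1.0, -0.0, 0.0]
force: [0.1, 0.2, 0.4]
finger_gap: -0.0
gripper_force: 0.0
pos [ 0.4691 -0.0095  0.1482] dp total [0.0043 0.0012 0.0703] rot total [-0.0001  0.0004  0.0001] F [ 0.33 -0.24  0.36] t 9.0667
```

View pics/both5.png

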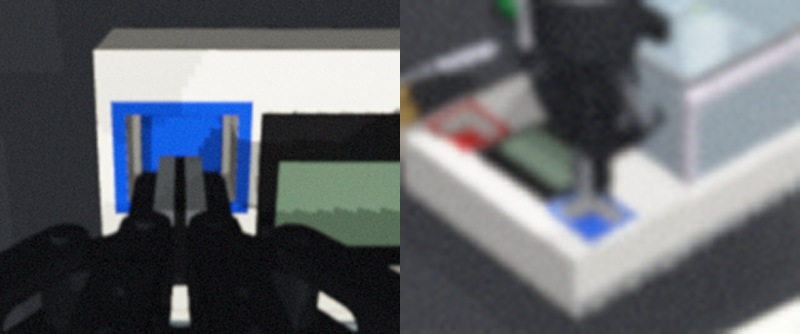

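The wrist half shows the fingers centred laterally in the blue frame. The side half shows the tips over the well mouth. I'll shift 2 mm forward and go in stepwise.

```bash
python3 -m crank '[{"dp":[0.003,0,0.01],"delta_rot":[0,0,0],"fingers":-1},{"dp":[0,0,0.01],"delta_rot":[0,0,0],"fingers":-1},{"dp":[0,0,0.01],"delta_rot":[0,0,0],"fingers":-1},{"dp":[0,0,0.008],"delta_rot":[0,0,0],"fingers":-1},{"dp":[0,0,0],"delta_rot":[0,0,0],"fingers":-1},{"dp":[0,0,0],"delta_rot":[0,0,0],"fingers":-1}]'; python3 -m crank '[{"dp":[0,0,0.006],"delta_rot":[0,0,0],"fingers":-1},{"dp":[0,0,0.004],"delta_rot":[0,0,0],"fingers":-1},{"dp":[0,0,0],"delta_rot":[0,0,0],"fingers":-1}]'
```

```text
t: 9.57
tcp_pos: [0.4664, -0.0094, 0.1276]
tool_rot: [-0.013, 1.0, 0.0, -0.0]
force: [0.4, 0.2, -0.2]
finger_gap: 0.0
gripper_force: 0.0
t: 9.82
tcp_pos: [0.4664, -0.0094, 0.1226]
tool_rot: [-0.013, 1.0, 0.0, -0.0]
force: [-0.0, -0.3, -0.6]
finger_gap: 0.003
gripper_force: 0.0
```

Tip is at 0.0496 in the well, with no contact. Continuing.

```bash
python3 -m crank '[{"dp":[0,0,0.004],"delta_rot":[0,0,0],"fingers":-1},{"dp":[0,0,0.004],"delta_rot":[0,0,0],"fingers":-1},{"dp":[0,0,0],"delta_rot":[0,0,0],"fingers":-1}]'; python3 -m crank '[{"dp":[0,0,0.004],"delta_rot":[0,0,0],"fingers":-1},{"dp":[0,0,0.002],"delta_rot":[0,0,0],"fingers":-1},{"dp":[0,0,0],"delta_rot":[0,0,0],"fingers":-1}]'
```

```text
t: 10.07
tcp_pos: [0.4666, -0.0094, 0.1187]
tool_rot: [-0.013, 1.0, 0.0, -0.0]
force: [0.2, -0.5, 0.5]
finger_gap: 0.003
gripper_force: 0.6
t: 10.32
tcp_pos: [0.4666, -0.0094, 0.1159]
tool_rot: [-0.013, 1.0, -0.0, 0.0]
force: [-0.4, 0.1, 3.2]
finger_gap: -0.002
gripper_force: 1.7
```

```bash
python3 -m crank '[{"dp":[0,0,0.004],"delta_rot":[0,0,0],"fingers":-1},{"dp":[0,0,0],"delta_rot":[0,0,0],"fingers":-1}]'
```

```text
t: 10.48
tcp_pos: [0.4666, -0.0094, 0.1139]
tool_rot: [-0.013, 1.0, -0.0, 0.0]
force: [-1.1, -0.2, 4.8]
finger_gap: -0.0
gripper_force: 2.4
```

```bash
python3 -m crank '[{"dp":[0,0,0.002],"delta_rot":[0,0,0],"fingers":-1},{"dp":[0,0,0.001],"delta_rot":[0,0,0],"fingers":-1},{"dp":[0,0,0],"delta_rot":[0,0,0],"fingers":-1}]'; python3 -m crank '[{"dp":[0,0,0.002],"delta_rot":[0,0,0],"fingers":-1},{"dp":[0,0,0],"delta_rot":[0,0,0],"fingers":-1},{"dp":[0,0,0],"delta_rot":[0,0,0],"fingers":-1}]'
```

```text
t: 10.73
tcp_pos: [0.4666, -0.0094, 0.1127]
tool_rot: [-0.013, 1.0, -0.0, 0.0]
force: [0.2, -0.2, 6.5]
finger_gap: 0.0
gripper_force: 2.9
t: 10.98
tcp_pos: [0.4666, -0.0094, 0.1125]
tool_rot: [-0.013, 1.0, -0.0, 0.0]
force: [-1.6, -0.2, 13.6]
finger_gap: 0.004
gripper_force: 7.0
```

Hard stop reached at 13.6 N with a tip travel of about 6 mm, so the key is fully in. I'll retreat straight up.

```bash
python3 -m crank '[{"dp":[0,0,-0.006],"delta_rot":[0,0,0],"fingers":-1},{"dp":[0,0,-0.01],"delta_rot":[0,0,0],"fingers":-1},{"dp":[0,0,-0.02],"delta_rot":[0,0,0],"fingers":-1},{"dp":[0,0,-0.05],"delta_rot":[0,0,0],"fingers":-1},{"dp":[0,0,-0.05],"delta_rot":[0,0,0],"fingers":-1},{"dp":[0,0,-0.05],"delta_rot":[0,0,0],"fingers":-1},{"dp":[0,0,-0.05],"delta_rot":[0,0,0],"fingers":-1},{"dp":[0,0,-0.05],"delta_rot":[0,0,0],"fingers":-1},{"dp":[0,0,0],"delta_rot":[0,0,0],"fingers":-1},{"dp":[0,0,0],"delta_rot":[0,0,0],"fingers":-1},{"dp":[0,0,0],"delta_rot":[0,0,0],"fingers":-1}]'
python3 - <<'E'
from station import manip
import cv2
p,d=manip.snapshot('wrist');cv2.imwrite('pics/wrist6.png',p[...,::-1])
E
```

```text
t: 11.9
tcp_pos: [0.4659, -0.0093, 0.2539]
tool_rot: [-0.013, 1.0, 0.0, -0.001]
force: [0.4, -0.0, -0.6]
finger_gap: -0.002
gripper_force: 0.0
```

View pics/wrist6.png

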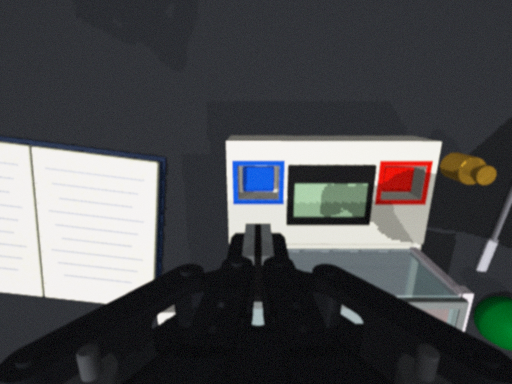

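The view shows the blue key back up at (260,180), looking as it did before, with the roof edge still flush and the arm clear. I'm handing in.

```bash
python3 -c "
from station import manip
print(manip.sign_off())"
```

```text
the job is handed in; nothing more can be done
None
```

I pushed the roof shut to its stop, pressed the tare key fully in (peak reading about 14 N) and let it come back up, then handed the job in at about 12 s; the hand-in returned no verdict.

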